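# Find the set slope on a humped joist offcut with an angle gauge

## Task

Stand the joist offcut on edge, hump up, in the middle of the wide slot of the plywood rack, fully down, and let go of it. Then pick up the angle gauge by its top block, rest the middle of its foot lightly on top of the hump and rock it there until the swinging pointer settles on the index tab. Finish while still holding the gauge in the gripper like that, its foot touching the hump and nothing else; leave the other things where they are.

Things in the scene. Friction and masses are not known exactly. Their poses are not given: they have to be found in the camera images.
- rack: Plywood rack fixed to the bench, 94 mm across the slots (its x) by 130 mm along them (its y), 45 mm high, slots open at both ends and on top. Origin: on the bench, under the middle of the wide slot. Slots run along its y axis. The wide slot (27 mm wide, walls 35 mm high above its 10 mm thick floor) takes the offcut; two narrow slots (11 mm) lie towards its -x, centred 29 and 50 mm from the origin. Its yaw varies.
- slot_floor (a point): Middle of the wide slot's floor, 10 mm above the bench; axes of the rack.
- offcut: Pale timber joist offcut, loose, standing on its long edge on the bench, about 220 g: 24 mm thick (its x), 160 mm long (its y), upper edge uneven: 58 mm high on the +y side, 50 mm on the -y side, with a round hump of radius 45 mm in the middle rising to 91 mm. Either way round will do. Origin: middle of the underside, z up.
- offcut_mid (a point): Centre of the offcut and of its round hump: 46 mm above its underside, middle of thickness and length; axes of the offcut. The hump is a cylinder (radius 45 mm, axis along x) about this point. The offcut can be gripped across its 24 mm thickness at the hump from above.
- hump_top (a point): Top of the hump, 91 mm above the offcut's underside.
- gauge: Loose angle gauge standing upright on its foot on the bench, about 300 g, 143 mm high: a flat aluminium foot bar 30 mm thick (x) by 140 mm long (y) by 12 mm high, a grey plate 12 mm thick, 130 mm wide, up to 102 mm high, with a white dial on its +x face (turned away from the robot), and a black grip block on top. Origin: middle of the foot's underside; z up; it leans about its x axis when rocked.
- gauge_grip (a point): Centre of the black grip block: 22 mm thick (gauge x), 60 mm long (gauge y), from 98 to 143 mm above the foot's underside; this point is 120 mm above the underside and 1 mm towards gauge -x. Axes of the gauge. Grip across the 22 mm from above.
- gauge_foot (a point): Middle of the foot's flat underside; axes of the gauge.
- pointer (a joint): Swinging pointer: free pendulum, black needle on the dial, about an axis along gauge x, 82 mm above the underside. Radians; 0 points straight down the gauge, positive towards gauge +y. It always hangs plumb and settles within half a second, so leaning the gauge's top towards its own +y by an angle makes the value that angle.
- index (a joint): Stiff index tab, a dark steel block 10 mm wide and 16 mm tall (the fine tick lines lie above it) near the dial's lower rim, turning about the same axis as the pointer; same sign and zero. It is set between 0.13 and 0.33 rad (7 to 19 degrees) and locked there: it cannot be turned. On the mark: pointer = index.
- pointer_tip (a point): Tip of the pointer, 56 mm from its axis.
- index_tip (a point): Place on the index tab where the pointer's tip must be, 56 mm from the same axis.
- thin_plate: Steel plate 8 x 100 x 42 mm standing loose in the narrow slot next to the wide one, rising 7 mm above the rack's walls. Leave alone. Origin: middle of its underside.
- tape_measure: Tape measure 45 x 75 x 60 mm. Leave alone. Origin: middle of its underside.
- filler_can: Can, 66 mm across, 90 mm high. Leave alone. Origin: middle of its underside.
Things that resemble listed ones, but are neither listed nor needed, are in the scene too. There is more than one size of the offcut; the job needs the smaller.

How it is judged:
On the way, in this order (a step that is already met when the one before it is completed fails the run):
1. The offcut stands fully down in the wide slot, let go (x of offcut_mid in the frame of rack between -0.004 and 0.004 m and y of offcut_mid in the frame of rack between -0.025 and 0.025 m and z of offcut_mid in the frame of rack below 0.06 m and angle between offcut's own z axis and vertical below 0.12 rad and contact force between the fingers and offcut below 0.1 N), for 0.3 s.
2. The gripped gauge rests on top of the hump (contact force between gauge and offcut above 0.3 N and distance between gauge_foot and hump_top below 0.03 m and contact force between the fingers and gauge above 2 N), for 0.2 s.
At the end, for the whole second after the job is handed in: Offcut in the wide slot (4 mm across, 25 mm along, 4 mm down, 7 deg upright), not touched. Gauge gripped, foot middle within 30 mm of the hump top, touching it with 0.3 to 25 N, off rack and bench; pointer tip within 4 mm of the index place and still (0.25 rad/s) (all of step 1 and all of step 2 and contact force between gauge and offcut below 25 N and distance between pointer_tip and index_tip below 0.004 m and velocity of joint pointer between -0.25 and 0.25 rad/s and contact force between gauge and rack below 0.1 N and contact force between gauge and table below 0.1 N); the arm keeps its last pose, push and grip.
It fails at once if a bystander is moved by more than 25 mm (distance of any of thin_plate, tape_measure, filler_can from where it was at the start of the episode above 0.025 m).
It also fails if it takes over 67 s, if anything falls off the work surface, if the arm or the gripper's body presses on something with over 40 N, if the wrist force passes 120 N, or if a joint passes its speed limit or range.

## Robot

A 6-joint arm with a two-finger parallel gripper is mounted at the origin on the work surface. World frame = base frame: x ahead of the robot, y to its left, z up, the work surface at z = 0. Lengths are in m, angles in rad, forces in N, time in s.
With the tool pointing down it reaches from about 0.425 to 0.95 m from the base axis. Payload 3.5 kg.
Tool frame: the origin (TCP) lies between the finger pads; the fingertips stand 25 mm ahead of it and the grasp point (between the pads) lies 6 mm ahead of it (ctrl.finger_overhang is the distance from the TCP to the fingertips, in m); x points along the fingers, y is the direction in which the jaws open and shut, and the axes are right-handed (so a half turn about x gives the same grasp; the last joint's range is limited). The gripper opens to 85 mm and grips with 20 to 120 N. Pads are 22 mm wide; open, the fingers measure 114 mm over their backs; the gripper's body (76 mm by 85 mm) begins 54 mm behind the grasp point. The pads swing forward as they close: fully open they stand 13 mm farther back than shut.
Start: joints at [0.957, 0.286, 1.577, -0, 1.279, -0.15], TCP at [0.302, 0.604, 0.256] pointing down, gripper open.
Joint ranges: [-2.77, 2.77], [-0.9, 2.22], [0.21, 2.48], [-1.53, 4.67], [0.24, 2.81], [-2.84, 2.84]. Speed limits (rad/s): [2.79, 2.79, 3.14, 3.14, 3.14, 3.14].

## Interface

Orientations are given as a unit quaternion [x, y, z, w].
In Python, from plant import ctrl gives the robot as it stands.
- The arm moves only by the tool play_rows, never from a script. Its argument "targets" is a list of rows, each an object with "delta_pos": the shift along the world's x, y, z normalised to -1 to 1, where 1 is 1000 mm, a list of three; "delta_rot": the turn, a rotation vector about the world's x, y, z normalised to -1 to 1, where 1 is pi rad, a list of three; "claw": the finger opening in mm, from 0 to 85.4. In form: [{"delta_pos": [tx, ty, tz], "delta_rot": [wx, wy, wz], "claw": claw}, ...]. A call has 1 to 20 rows; each row is the pose to reach, as a shift and turn from the pose measured when the call began, turning the shorter way round; what a row does not reach only later rows make up. A row lasts 1/12 s, in which the tool goes at most 41.7 mm and 7.16 degrees, less where a joint would pass 70% of its speed; a pose out of reach is approached as far as the arm can. A call with a number of a shift or a turn outside -1 to 1 is refused whole. A call with a gripper value outside its range is refused whole. The fingers move at their own pace and stop on an object; "newtons" is the grip in N (left out, the last holds). Time passes only in rows, so rows that repeat a pose let the fingers close. It gives the time, the measured TCP pose, the force and the opening at its end, in the units of the state.
- ctrl.get_state(): the state, without advancing time (a new reading comes with each control period).
- ctrl.read_camera(name): name is "side" or "top"; returns the picture (384x512x3 uint8, blue, green, red); there is no depth.
- ctrl.calibration(name): a dict with "fx", "fy", "cx", "cy" (pixels), "k1" (the pictures are not rectified: a ray, as slopes to the right and down, at radius r is drawn at 1 + k1 r^2 times it, then the intrinsics apply), "camera_from_world" (4x4, takes a point from world to camera coordinates). Camera axes: x right, y down, z forward; pixel columns grow to the right and rows downward; lengths in m; the calibration is good to about 2 mm. A picture is of the moment at which its call begins. calibration takes no time and is no camera call.
- ctrl.sign_off(): hands the job in, once; it reports no verdict.
The state is a dict: "time": time; "qpos": joint angles; "dq": joint speeds; "joint_efforts": joint torques, N m; "eef_pos": TCP position; "tcp_rot": TCP orientation; "contact_force": force on the tool from outside, world axes, zero at the start; "wrist_torque": the same for the moment, N m; "opening": opening from 0.0 (shut) to 1.0 (fully open).
Only numpy, scipy, OpenCV 4.12 (cv2) and the standard library are available. Lean on these libraries where they do the work, as an engineer would, in place of code of your own. Each camera call takes 0.05 s, during which the arm holds its last target. There are 200 camera calls.

## Working session

There is one attempt and no reset: what is moved stays moved. The work goes in short steps, Python scripts to look and compute and a tool call to move; the robot and the scene stay as the last step left them, time stands still between calls to the robot, and variables do not carry over. Pictures are saved under pics/ and viewed, about 8 in all and at most 12, crops included, and the job is handed in when it is done.

Besides the shell and the picture viewer there is one more tool, called after "Call:" as name([rows], argument=value, ...), one row to a line, values as JSON. play_rows: Moves the arm, as the interface text tells. Its arguments: {"type":"object","properties":{"targets":{"type":"array"},"newtons":{"type":"number"}},"required":["targets"]}

```bash
mkdir -p pics; ls; cat > h.py <<'E'
import numpy as np, cv2
from plant import ctrl
def cal(n):
    c=ctrl.calibration(n); T=np.array(c["camera_from_world"]); K=np.array([[c["fx"],0,c["cx"]],[0,c["fy"],c["cy"]],[0,0,1.]]); return T,K,np.array([c["k1"],0,0,0.])
# note: k1 r^2 with r of undistorted slopes = OpenCV model
def ray(n,uv):
    T,K,d=cal(n); p=cv2.undistortPoints(np.array(uv,float).reshape(-1,1,2),K,d).reshape(-1,2)
    R=T[:3,:3]; return -R.T@T[:3,3], np.c_[p,np.ones(len(p))]@R
def plane(n,uv,z):
    o,d=ray(n,uv); return o+d*((z-o[2])/d[:,2])[:,None]
def proj(n,P):
    T,K,d=cal(n); return cv2.projectPoints(np.array(P,float).reshape(-1,1,3),cv2.Rodrigues(T[:3,:3])[0],T[:3,3],K,d)[0].reshape(-1,2)
def tri(uvt,uvs):
    A=np.zeros((3,3));b=np.zeros(3)
    for n,uv in(("top",uvt),("side",uvs)):
        o,d=ray(n,[uv]);d=d[0]/np.linalg.norm(d[0]);M=np.eye(3)-np.outer(d,d);A+=M;b+=M@o
    return np.linalg.solve(A,b)
E
python3 - <<'E'
from h import *
for n in("top","side"):
    im=ctrl.read_camera(n); cv2.imwrite(f"pics/{n}0.png",cv2.resize(im,(800,600),interpolation=cv2.INTER_CUBIC)); cv2.imwrite(f"pics/{n}0raw.png",im)
    T,K,d=cal(n); print(n,K[0,0],d[0],(-T[:3,:3].T@T[:3,3]).round(3),T[:3,:3].round(2).tolist())
print(ctrl.get_state())
E
```

```text
pics
top 362.097934785318 -0.06504253814461987 [ 0.346 -0.017  0.962] [[0.12, -0.99, 0.0], [-0.97, -0.11, -0.21], [0.21, 0.02, -0.98]]
side 427.06713965008186 -0.029060994198937994 [ 0.223 -0.599  0.879] [[0.91, -0.4, 0.01], [-0.3, -0.7, -0.65], [0.27, 0.59, -0.76]]
{'time': 0.1, 'qpos': array([ 9.56975706e-01,  2.87118983e-01,  1.57805686e+00, -4.51998871e-06,
        1.27859067e+00, -1.49956312e-01]), 'dq': array([-0.00081538, -0.0028056 , -0.00425049, -0.00054281, -0.00024163,
        0.00101756]), 'joint_efforts': array([ 9.35403477e-04, -4.07294226e+01, -2.93700367e+01, -1.19035412e-04,
        3.38555154e-03,  1.52497364e-05]), 'eef_pos': array([0.30162831, 0.60324515, 0.25504328]), 'tcp_rot': array([ 0.16182009,  0.68845806, -0.16324765,  0.68788804]), 'contact_force': array([-0.06041878, -0.23183721,  0.51703478]), 'wrist_torque': array([ 0.05221693, -0.00733783,  0.01179816]), 'opening': 0.9983326681059969}
```

View pics/top0.png

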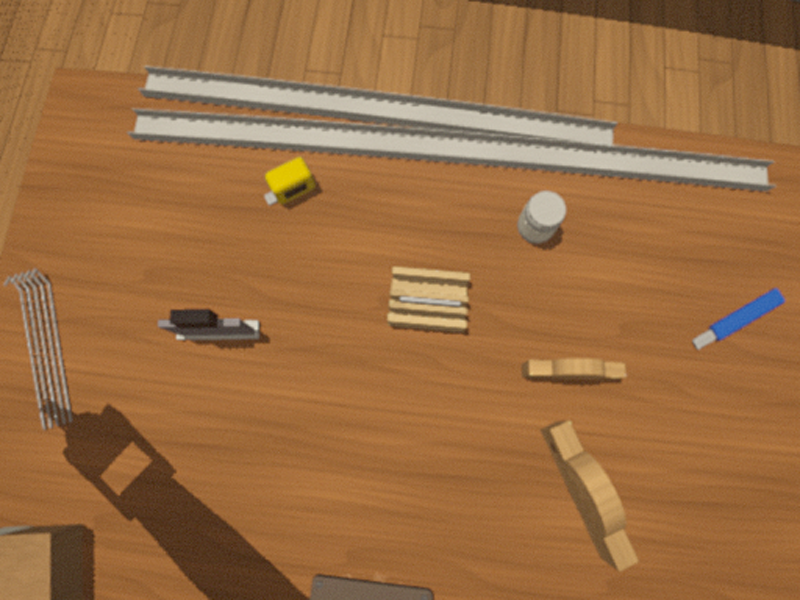

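View pics/side0.png

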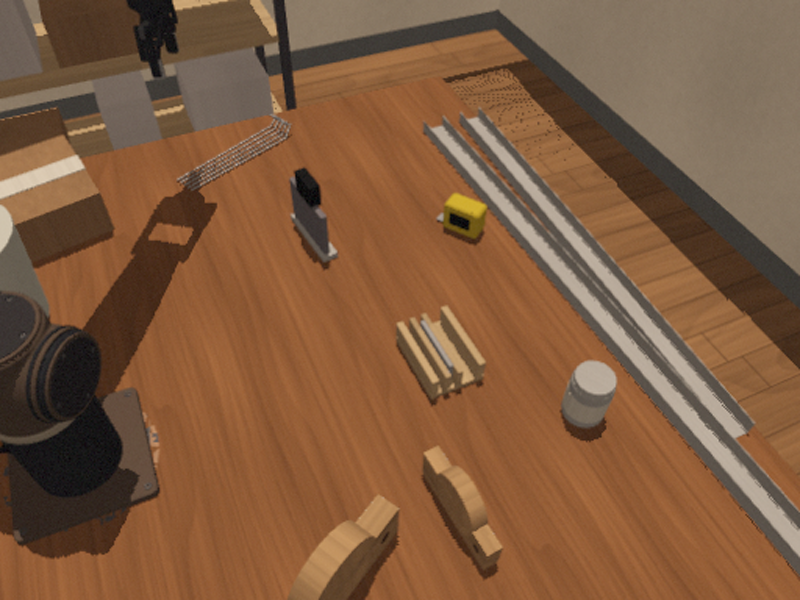

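Top picture: the two humped offcuts are at (576,369), the smaller, and (597,497), the larger. I want the first. The rack is at (430,300), the gauge at (210,325), the can at (542,217) and the tape at (290,182). I'll confirm with an enlarged crop.

```bash
python3 - <<'E'
from h import *
t=cv2.imread("pics/top0raw.png"); s=cv2.imread("pics/side0raw.png")
def crop(im,x,y,w,h,W,H): 
    o=cv2.resize(im[y:y+h,x:x+w],(W,H),interpolation=cv2.INTER_CUBIC)
    for k in range(0,w,10): cv2.line(o,(k*W//w,0),(k*W//w,8 if k%50 else 16),(0,0,255),1)
    for k in range(0,h,10): cv2.line(o,(0,k*H//h),(8 if k%50 else 16,k*H//h),(0,0,255),1)
    return o
a=crop(t,240,165,80,60,400,300); b=crop(t,330,215,80,60,400,300); c=crop(t,95,185,80,60,400,300); d=crop(s,180,100,80,60,400,300)
cv2.imwrite("pics/crop1.png",np.vstack([np.hstack([a,b]),np.hstack([c,d])]))
# timber mask
hsv=cv2.cvtColor(t,cv2.COLOR_BGR2HSV); 
for p in [(369,236),(345,236),(275,185),(350,200),(380,318)]: print(p,hsv[p[1],p[0]])
E
```

```text
(369, 236) [ 18 128 212]
(345, 236) [ 18 126 213]
(275, 185) [ 19 108 215]
(350, 200) [ 14 161 160]
(380, 318) [ 18 135 204]
```

View pics/crop1.png

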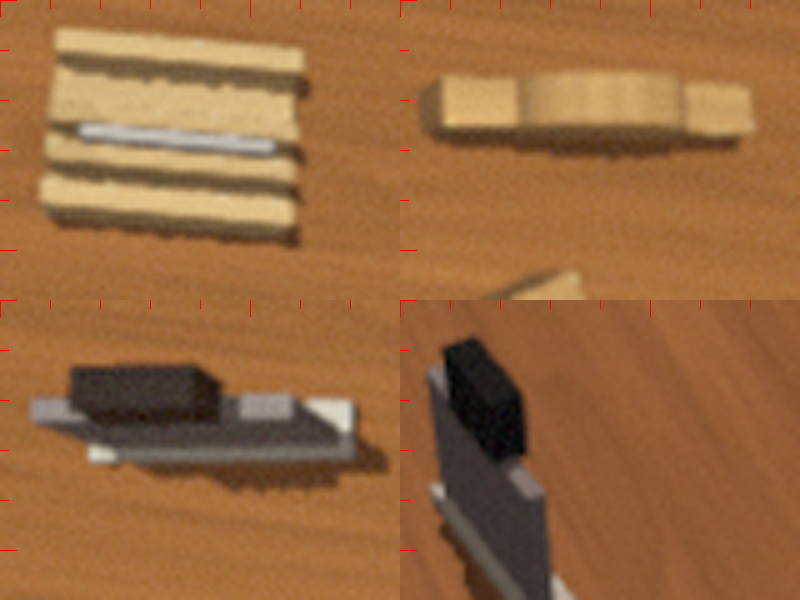

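Crop: the smaller offcut is confirmed at upper right, about 62 px long with flat ends and a hump. The rack has its far wall at top-left, with the wide slot next to it, then the thin plate. The gauge's black block is at lower left. Next I'll work out world positions.

```bash
python3 - <<'E'
from h import *
np.set_printoptions(precision=4,suppress=True)
def T(o,l): return [(o[0]+a/5,o[1]+b/5) for a,b in l]
O=T((330,215),[(42,75),(42,130),(352,86),(350,135)])
for zl,zr in((.058,.05),(.05,.058)):
    l=plane("top",O[:2],zl);r=plane("top",O[2:],zr);L=l.mean(0);R=r.mean(0)
    print("offcut",zl,l[:,:2].tolist(),r[:,:2].tolist(),"len",np.linalg.norm((L-R)[:2]),"mid",(L+R)[:2]/2,"yaw",np.arctan2(-(L-R)[0],(L-R)[1]))
h=plane("top",T((330,215),[(202,70),(202,124)]),.091);print("hump",h)
K=T((240,165),[(57,28),(303,47),(55,52),(303,72),(42,176),(297,197),(40,204),(296,226)])
k=plane("top",K,.045);print("rack",k[:,:2])
c=k[[0,1,6,7],:2].mean(0); d=(k[0]-k[1]+k[6]-k[7])[:2];print(c,np.arctan2(-d[0],d[1]),np.linalg.norm(k[0]-k[1]),np.linalg.norm(k[0]-k[6]))
f=plane("top",T((240,165),[(47,120),(297,139)]),.01);print("floor near edge",f)
G=T((95,185),[(31,100),(31,121),(293,95),(293,118)]);g=plane("top",G,.102);print("plate",g[:,:2],g.mean(0))
F=T((95,185),[(88,161),(353,98),(353,130)]);print("foot",plane("top",F,.012))
# black block centroid both views: top-face corners
B=T((95,185),[(72,67),(197,67)]);print("block top far edge",plane("top",B,.143))
S=T((180,100),[(43,50),(76,38),(123,100)]);print("block side view",plane("side",S,.143))
t=cv2.imread("pics/top0raw.png");s=cv2.imread("pics/side0raw.png")
for n,im,(x,y,w,hh) in(("top",t,(100,190,50,25)),("side",s,(180,105,30,30))):
    m=(im[y:y+hh,x:x+w].max(2)<45).astype(np.uint8);ys,xs=np.nonzero(m);print(n,len(xs),xs.min()+x,xs.max()+x,ys.min()+y,ys.max()+y)
E
```

```text
offcut 0.058 [[0.46904154066488263, -0.20881075594793333], [0.44160249781885563, -0.21080446559771424]] [[0.4824197851294445, -0.36920943587886945], [0.45741268431706417, -0.36914866786269385]] len 0.1600382684333874 mid [ 0.4626 -0.2895] yaw 0.09131890296384346
offcut 0.05 [[0.4701273795831308, -0.2105131094412805], [0.4424454137707205, -0.2125244697746129]] [[0.48122607426165587, -0.36611444348720107], [0.4564384231498913, -0.36605420874047795]] len 0.1550738645887315 mid [ 0.4626 -0.2888] yaw 0.08099094187717311
hump [[ 0.4758 -0.2794  0.091 ]
 [ 0.4497 -0.2808  0.091 ]]
rack [[ 0.6003  0.0269]
 [ 0.6051 -0.1024]
 [ 0.5872  0.0264]
 [ 0.5917 -0.1036]
 [ 0.5208  0.0251]
 [ 0.5252 -0.1066]
 [ 0.5061  0.0243]
 [ 0.5101 -0.1075]]
[ 0.5554 -0.0397] 0.0335902702753054 0.12941099418199425 0.0941709945973961
floor near edge [[ 0.5583  0.0278  0.01  ]
 [ 0.5636 -0.1071  0.01  ]]
plate [[0.456  0.378 ]
 [0.4458 0.3759]
 [0.4737 0.2498]
 [0.4626 0.2478]] [0.4595 0.3128 0.102 ]
foot [[0.4386 0.3815 0.012 ]
 [0.4893 0.2452 0.012 ]
 [0.4722 0.2423 0.012 ]]
block top far edge [[0.4684 0.343  0.143 ]
 [0.4754 0.2842 0.143 ]]
block side view [[0.4515 0.3353 0.143 ]
 [0.4716 0.3383 0.143 ]
 [0.4776 0.2775 0.143 ]]
top 34 117 137 200 208
side 256 189 204 108 132
```

```bash
cat >> h.py <<'E'
from scipy.spatial.transform import Rotation as R_
np.set_printoptions(precision=4,suppress=True)
def goal(psi,tilt=0.):
    "tool down, jaw y axis at world angle psi; tilt leans about jaw axis"
    y=np.array([np.cos(psi),np.sin(psi),0]);x=np.array([0,0,-1.]);M=np.c_[x,y,np.cross(x,y)]
    return R_.from_rotvec(y*tilt)*R_.from_matrix(M)
def delta(p,psi,tilt=0.):
    s=ctrl.get_state();r=(goal(psi,tilt)*R_.from_quat(s["tcp_rot"]).inv()).as_rotvec()
    return (np.array(p)-s["eef_pos"]).round(4),(r/np.pi).round(4),np.linalg.norm(r).round(3)
def st():
    s=ctrl.get_state();M=R_.from_quat(s["tcp_rot"]).as_matrix();print("t",s["time"],"p",s["eef_pos"],"x",M[:,0],"psi",np.arctan2(M[1,1],M[0,1]).round(4),"q",s["qpos"],"F",s["contact_force"],"op",round(s["opening"],3))
E
python3 - <<'E'
from h import *
st()
for psi in(.085,.085-np.pi): print(delta((.463,-.289,.25),psi),delta((.461,.31,.25),psi+.045))
E
```

```text
t 0.1 p [0.3016 0.6032 0.255 ] x [-0.0012 -0.0018 -1.    ] psi 1.1069 q [ 0.957   0.2871  1.5781 -0.      1.2786 -0.15  ] F [-0.0604 -0.2318  0.517 ] op 0.998
(array([ 0.1614, -0.8922, -0.005 ]), array([ 0.0003, -0.0007, -0.3253]), np.float64(1.022)) (array([ 0.1594, -0.2932, -0.005 ]), array([ 0.0003, -0.0006, -0.311 ]), np.float64(0.977))
(array([ 0.1614, -0.8922, -0.005 ]), array([0.0008, 0.0004, 0.6747]), np.float64(2.12)) (array([ 0.1594, -0.2932, -0.005 ]), array([0.0008, 0.0004, 0.689 ]), np.float64(2.165))
```

Call:
play_rows([
  {"delta_pos": [0.2, -0.5, 0.02], "delta_rot": [0.0003, -0.0007, -0.3253], "claw": 85},
  {"delta_pos": [0.2, -0.5, 0.02], "delta_rot": [0.0003, -0.0007, -0.3253], "claw": 85},
  {"delta_pos": [0.2, -0.5, 0.02], "delta_rot": [0.0003, -0.0007, -0.3253], "claw": 85},
  {"delta_pos": [0.2, -0.5, 0.02], "delta_rot": [0.0003, -0.0007, -0.3253], "claw": 85},
  {"delta_pos": [0.2, -0.5, 0.02], "delta_rot": [0.0003, -0.0007, -0.3253], "claw": 85},
  {"delta_pos": [0.2, -0.5, 0.02], "delta_rot": [0.0003, -0.0007, -0.3253], "claw": 85},
  {"delta_pos": [0.2, -0.5, 0.02], "delta_rot": [0.0003, -0.0007, -0.3253], "claw": 85},
  {"delta_pos": [0.2, -0.5, 0.02], "delta_rot": [0.0003, -0.0007, -0.3253], "claw": 85},
  {"delta_pos": [0.2, -0.5, 0.02], "delta_rot": [0.0003, -0.0007, -0.3253], "claw": 85},
  {"delta_pos": [0.2, -0.5, 0.02], "delta_rot": [0.0003, -0.0007, -0.3253], "claw": 85},
  {"delta_pos": [0.2, -0.5, 0.02], "delta_rot": [0.0003, -0.0007, -0.3253], "claw": 85},
  {"delta_pos": [0.2, -0.5, 0.02], "delta_rot": [0.0003, -0.0007, -0.3253], "claw": 85},
  {"delta_pos": [0.1614, -0.8922, -0.06], "delta_rot": [0.0003, -0.0007, -0.3253], "claw": 85},
  {"delta_pos": [0.1614, -0.8922, -0.06], "delta_rot": [0.0003, -0.0007, -0.3253], "claw": 85},
  {"delta_pos": [0.1614, -0.8922, -0.06], "delta_rot": [0.0003, -0.0007, -0.3253], "claw": 85},
  {"delta_pos": [0.1614, -0.8922, -0.06], "delta_rot": [0.0003, -0.0007, -0.3253], "claw": 85},
  {"delta_pos": [0.1614, -0.8922, -0.06], "delta_rot": [0.0003, -0.0007, -0.3253], "claw": 85},
  {"delta_pos": [0.1614, -0.8922, -0.06], "delta_rot": [0.0003, -0.0007, -0.3253], "claw": 85},
  {"delta_pos": [0.1614, -0.8922, -0.06], "delta_rot": [0.0003, -0.0007, -0.3253], "claw": 85},
  {"delta_pos": [0.1614, -0.8922, -0.06], "delta_rot": [0.0003, -0.0007, -0.3253], "claw": 85},
], newtons=50)

```text
time: 1.77
eef_pos: [0.4679, -0.1896, 0.213]
tcp_rot: [0.478, 0.521, -0.478, 0.521]
contact_force: [1.0, 0.8, 0.4]
opening: 0.992
```

```bash
python3 - <<'E'
from h import *
st(); print(delta((.463,-.289,.15),.085),delta((.463,-.289,.08),.085))
E
```

```text
t 1.7667 p [ 0.4679 -0.1896  0.213 ] x [-0.      0.0001 -1.    ] psi 0.0848 q [-0.5863 -0.0519  2.0295  0.0001  1.1641 -0.6711] F [1.0136 0.7638 0.3611] op 0.992
(array([-0.0049, -0.0994, -0.063 ]), array([-0.    , -0.    ,  0.0001]), np.float64(0.0)) (array([-0.0049, -0.0994, -0.133 ]), array([-0.    , -0.    ,  0.0001]), np.float64(0.0))
```

Call:
play_rows([
  {"delta_pos": [-0.0049, -0.0994, -0.033], "delta_rot": [0, 0, 0], "claw": 85},
  {"delta_pos": [-0.0049, -0.0994, -0.033], "delta_rot": [0, 0, 0], "claw": 85},
  {"delta_pos": [-0.0049, -0.0994, -0.033], "delta_rot": [0, 0, 0], "claw": 85},
  {"delta_pos": [-0.0049, -0.0994, -0.043], "delta_rot": [0, 0, 0], "claw": 85},
  {"delta_pos": [-0.0049, -0.0994, -0.063], "delta_rot": [0, 0, 0], "claw": 85},
  {"delta_pos": [-0.0049, -0.0994, -0.083], "delta_rot": [0, 0, 0], "claw": 85},
  {"delta_pos": [-0.0049, -0.0994, -0.103], "delta_rot": [0, 0, 0], "claw": 85},
  {"delta_pos": [-0.0049, -0.0994, -0.123], "delta_rot": [0, 0, 0], "claw": 85},
  {"delta_pos": [-0.0049, -0.0994, -0.133], "delta_rot": [0, 0, 0], "claw": 85},
  {"delta_pos": [-0.0049, -0.0994, -0.133], "delta_rot": [0, 0, 0], "claw": 60},
  {"delta_pos": [-0.0049, -0.0994, -0.133], "delta_rot": [0, 0, 0], "claw": 40},
  {"delta_pos": [-0.0049, -0.0994, -0.133], "delta_rot": [0, 0, 0], "claw": 30},
  {"delta_pos": [-0.0049, -0.0994, -0.133], "delta_rot": [0, 0, 0], "claw": 10},
  {"delta_pos": [-0.0049, -0.0994, -0.133], "delta_rot": [0, 0, 0], "claw": 10},
  {"delta_pos": [-0.0049, -0.0994, -0.133], "delta_rot": [0, 0, 0], "claw": 10},
  {"delta_pos": [-0.0049, -0.0994, -0.133], "delta_rot": [0, 0, 0], "claw": 10},
  {"delta_pos": [-0.0049, -0.0994, -0.133], "delta_rot": [0, 0, 0], "claw": 10},
  {"delta_pos": [-0.0049, -0.0994, -0.133], "delta_rot": [0, 0, 0], "claw": 10},
], newtons=50)

```text
time: 3.27
eef_pos: [0.4639, -0.2896, 0.0815]
tcp_rot: [0.478, 0.52, -0.478, 0.522]
contact_force: [0.8, 1.7, 5.8]
opening: 0.275
```

```bash
python3 - <<'E'
from h import *
st()
E
```

```text
t 3.2667 p [ 0.4639 -0.2896  0.0815] x [ 0.002  -0.0014 -1.    ] psi 0.0848 q [-0.7438  0.2204  2.0093  0.0004  0.9095 -0.8289] F [0.7862 1.6891 5.7569] op 0.275
```

Call:
play_rows([
  {"delta_pos": [0, 0, 0.01], "delta_rot": [0, 0, 0], "claw": 10},
  {"delta_pos": [0, 0, 0.03], "delta_rot": [0, 0, 0], "claw": 10},
  {"delta_pos": [0, 0, 0.06], "delta_rot": [0, 0, 0], "claw": 10},
  {"delta_pos": [0, 0, 0.1], "delta_rot": [0, 0, 0], "claw": 10},
  {"delta_pos": [0.02, 0.04, 0.1], "delta_rot": [0, 0, -0.004], "claw": 10},
  {"delta_pos": [0.035, 0.08, 0.1], "delta_rot": [0, 0, -0.008], "claw": 10},
  {"delta_pos": [0.05, 0.11, 0.1], "delta_rot": [0, 0, -0.01], "claw": 10},
  {"delta_pos": [0.066, 0.145, 0.1], "delta_rot": [0, 0, -0.012], "claw": 10},
  {"delta_pos": [0.08, 0.18, 0.1], "delta_rot": [0, 0, -0.014], "claw": 10},
  {"delta_pos": [0.096, 0.215, 0.1], "delta_rot": [0, 0, -0.016], "claw": 10},
  {"delta_pos": [0.108, 0.24, 0.1], "delta_rot": [0, 0, -0.016], "claw": 10},
  {"delta_pos": [0.112, 0.25, 0.09], "delta_rot": [0, 0, -0.016], "claw": 10},
  {"delta_pos": [0.112, 0.25, 0.075], "delta_rot": [0, 0, -0.016], "claw": 10},
  {"delta_pos": [0.112, 0.25, 0.07], "delta_rot": [0, 0, -0.016], "claw": 10},
  {"delta_pos": [0.112, 0.25, 0.07], "delta_rot": [0, 0, -0.016], "claw": 10},
  {"delta_pos": [0.112, 0.25, 0.07], "delta_rot": [0, 0, -0.016], "claw": 10},
])

```text
time: 4.6
eef_pos: [0.575, -0.0403, 0.1506]
tcp_rot: [0.491, 0.508, -0.492, 0.508]
contact_force: [-0.7, -0.4, -1.5]
opening: 0.272
```

```bash
python3 - <<'E'
from h import *
st()
t=ctrl.read_camera("top");s=ctrl.read_camera("side")
print(proj("top",[[.576,-.039,.045]]),proj("side",[[.576,-.039,.045]]))
a=cv2.resize(t[145:225,225:325],(400,320),interpolation=cv2.INTER_CUBIC);b=cv2.resize(s[160:260,225:350],(400,320),interpolation=cv2.INTER_CUBIC)
cv2.imwrite("pics/p1.png",cv2.resize(np.hstack([a,b]),(800,320)))
E
```

```text
t 4.6 p [ 0.575  -0.0403  0.1506] x [-0.0003 -0.0012 -1.    ] psi 0.0334 q [-0.2454  0.1819  1.9062 -0.0014  1.0535 -0.2781] F [-0.7119 -0.3989 -1.4516] op 0.272
[[275.3849 182.3717]] [[287.701  216.4933]]
```

View pics/p1.png

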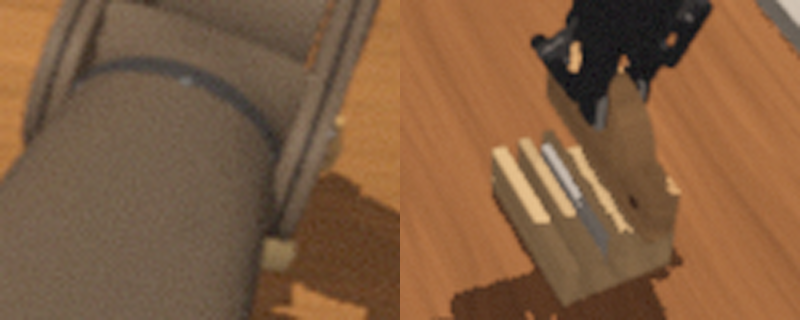

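Call:
play_rows([
  {"delta_pos": [0.001, 0.001, -0.008], "delta_rot": [0, 0.0004, 0], "claw": 10},
  {"delta_pos": [0.001, 0.001, -0.016], "delta_rot": [0, 0.0004, 0], "claw": 10},
  {"delta_pos": [0.001, 0.001, -0.02], "delta_rot": [0, 0.0004, 0], "claw": 10},
  {"delta_pos": [0.001, 0.001, -0.024], "delta_rot": [0, 0.0004, 0], "claw": 10},
  {"delta_pos": [0.001, 0.001, -0.027], "delta_rot": [0, 0.0004, 0], "claw": 10},
  {"delta_pos": [0.001, 0.001, -0.03], "delta_rot": [0, 0.0004, 0], "claw": 10},
  {"delta_pos": [0.001, 0.001, -0.03], "delta_rot": [0, 0.0004, 0], "claw": 10},
])

```text
time: 5.28
eef_pos: [0.5769, -0.0395, 0.1213]
tcp_rot: [0.492, 0.507, -0.492, 0.509]
contact_force: [0.5, -0.1, -2.8]
opening: 0.275
```

```bash
python3 - <<'E'
from h import *
st();print(ctrl.get_state()["wrist_torque"])
E
```

```text
t 5.2833 p [ 0.5769 -0.0395  0.1213] x [ 0.0011 -0.0015 -1.    ] psi 0.0328 q [-0.2432  0.2241  1.9175 -0.0014  0.9985 -0.2753] F [ 0.5292 -0.0703 -2.7684] op 0.275
[ 0.0052 -0.1371  0.0133]
```

Call:
play_rows([
  {"delta_pos": [0, 0, -0.006], "delta_rot": [0, 0, 0], "claw": 10},
  {"delta_pos": [0, 0, -0.012], "delta_rot": [0, 0, 0], "claw": 10},
  {"delta_pos": [0, 0, -0.018], "delta_rot": [0, 0, 0], "claw": 10},
  {"delta_pos": [0, 0, -0.022], "delta_rot": [0, 0, 0], "claw": 10},
  {"delta_pos": [0, 0, -0.026], "delta_rot": [0, 0, 0], "claw": 10},
  {"delta_pos": [0, 0, -0.028], "delta_rot": [0, 0, 0], "claw": 10},
  {"delta_pos": [0, 0, -0.0295], "delta_rot": [0, 0, 0], "claw": 10},
  {"delta_pos": [0, 0, -0.0295], "delta_rot": [0, 0, 0], "claw": 10},
])

```text
time: 5.95
eef_pos: [0.577, -0.0394, 0.0917]
tcp_rot: [0.492, 0.507, -0.492, 0.509]
contact_force: [1.6, 0.0, -3.0]
opening: 0.27
```

```bash
python3 - <<'E'
from h import *
st();print(ctrl.get_state()["wrist_torque"])
s=ctrl.read_camera("side")
cv2.imwrite("pics/p2.png",cv2.resize(s[160:260,225:350],(600,480),interpolation=cv2.INTER_CUBIC))
E
```

```text
t 5.95 p [ 0.577  -0.0394  0.0917] x [ 0.0015 -0.0014 -1.    ] psi 0.0326 q [-0.2432  0.267   1.9287 -0.0012  0.9441 -0.2751] F [ 1.6445  0.0234 -3.0364] op 0.27
[ 0.0125 -0.3545 -0.0983]
```

View pics/p2.png

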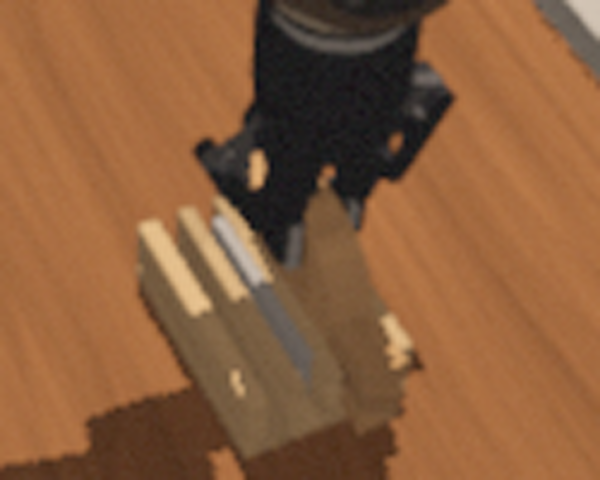

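Offcut is in the slot between the thin plate's wall and the far wall. I'll press the last 1–2 mm down, then release.

Call:
play_rows([
  {"delta_pos": [0, 0, -0.0012], "delta_rot": [0, 0, 0], "claw": 10},
  {"delta_pos": [0, 0, -0.0025], "delta_rot": [0, 0, 0], "claw": 10},
  {"delta_pos": [0, 0, -0.0025], "delta_rot": [0, 0, 0], "claw": 10},
])

```text
time: 6.25
eef_pos: [0.5773, -0.0394, 0.0915]
tcp_rot: [0.491, 0.508, -0.492, 0.509]
contact_force: [-3.0, 1.6, 8.7]
opening: 0.272
```

```bash
python3 - <<'E'
from h import *
st()
E
```

```text
t 6.25 p [ 0.5773 -0.0394  0.0915] x [ 0.0006 -0.0015 -1.    ] psi 0.033 q [-0.2429  0.2682  1.9276 -0.0016  0.9449 -0.2749] F [-3.0255  1.6081  8.6795] op 0.272
```

Call:
play_rows([
  {"delta_pos": [0, 0, 0], "delta_rot": [0, 0, 0], "claw": 45},
  {"delta_pos": [0, 0, 0], "delta_rot": [0, 0, 0], "claw": 45},
  {"delta_pos": [0, 0, 0], "delta_rot": [0, 0, 0], "claw": 45},
  {"delta_pos": [0, 0, 0], "delta_rot": [0, 0, 0], "claw": 45},
  {"delta_pos": [0, 0, 0.015], "delta_rot": [0, 0, 0], "claw": 45},
  {"delta_pos": [0, 0, 0.04], "delta_rot": [0, 0, 0], "claw": 45},
  {"delta_pos": [0, 0, 0.08], "delta_rot": [0, 0, 0], "claw": 80},
  {"delta_pos": [0, 0, 0.12], "delta_rot": [0, 0, 0], "claw": 80},
  {"delta_pos": [0, 0, 0.15], "delta_rot": [0, 0, 0], "claw": 80},
  {"delta_pos": [-0.115, 0.35, 0.15], "delta_rot": [0, 0, 0.031], "claw": 80},
  {"delta_pos": [-0.115, 0.35, 0.15], "delta_rot": [0, 0, 0.031], "claw": 80},
  {"delta_pos": [-0.115, 0.35, 0.15], "delta_rot": [0, 0, 0.031], "claw": 80},
  {"delta_pos": [-0.115, 0.35, 0.15], "delta_rot": [0, 0, 0.031], "claw": 80},
  {"delta_pos": [-0.115, 0.35, 0.15], "delta_rot": [0, 0, 0.031], "claw": 80},
  {"delta_pos": [-0.115, 0.35, 0.15], "delta_rot": [0, 0, 0.031], "claw": 80},
  {"delta_pos": [-0.115, 0.35, 0.15], "delta_rot": [0, 0, 0.031], "claw": 80},
  {"delta_pos": [-0.115, 0.35, 0.15], "delta_rot": [0, 0, 0.031], "claw": 80},
  {"delta_pos": [-0.115, 0.35, 0.15], "delta_rot": [0, 0, 0.031], "claw": 80},
  {"delta_pos": [-0.115, 0.35, 0.15], "delta_rot": [0, 0, 0.031], "claw": 80},
])

```text
time: 7.83
eef_pos: [0.4597, 0.3154, 0.2412]
tcp_rot: [0.465, 0.533, -0.465, 0.533]
contact_force: [0.1, 0.0, 0.6]
opening: 0.939
```

```bash
python3 - <<'E'
from h import *
st()
s=ctrl.read_camera("side");t=ctrl.read_camera("top")
a=cv2.resize(s[160:260,225:350],(400,320),interpolation=cv2.INTER_CUBIC);b=cv2.resize(t[145:225,235:335],(400,320),interpolation=cv2.INTER_CUBIC)
c=cv2.resize(s[70:170,160:285],(400,320),interpolation=cv2.INTER_CUBIC)
cv2.imwrite("pics/p3.png",np.vstack([np.hstack([a,b]),np.hstack([c,c*0])])[:600])
E
```

```text
t 7.8333 p [0.4597 0.3154 0.2412] x [-0.0005  0.0005 -1.    ] psi 0.1365 q [0.419  0.0412 1.8828 0.0007 1.2178 0.2823] F [0.0832 0.0334 0.6492] op 0.939
```

View pics/p3.png

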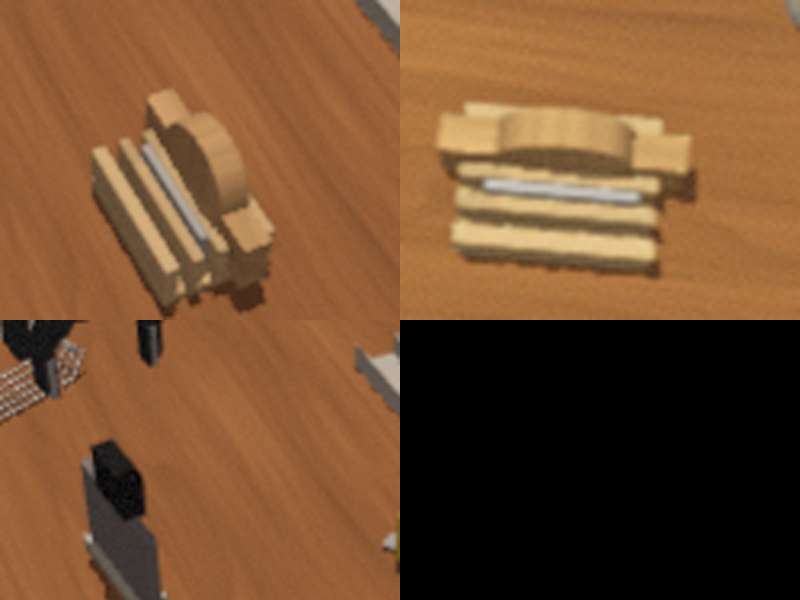

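The offcut is seated in the wide slot (both views). Next I'll grip the gauge.

Call:
play_rows([
  {"delta_pos": [0.003, -0.004, -0.03], "delta_rot": [0, 0, 0], "claw": 80},
  {"delta_pos": [0.003, -0.004, -0.05], "delta_rot": [0, 0, 0], "claw": 80},
  {"delta_pos": [0.003, -0.004, -0.07], "delta_rot": [0, 0, 0], "claw": 80},
  {"delta_pos": [0.003, -0.004, -0.09], "delta_rot": [0, 0, 0], "claw": 80},
  {"delta_pos": [0.003, -0.004, -0.105], "delta_rot": [0, 0, 0], "claw": 80},
  {"delta_pos": [0.003, -0.004, -0.111], "delta_rot": [0, 0, 0], "claw": 60},
  {"delta_pos": [0.003, -0.004, -0.111], "delta_rot": [0, 0, 0], "claw": 45},
  {"delta_pos": [0.003, -0.004, -0.111], "delta_rot": [0, 0, 0], "claw": 35},
  {"delta_pos": [0.003, -0.004, -0.111], "delta_rot": [0, 0, 0], "claw": 28},
  {"delta_pos": [0.003, -0.004, -0.111], "delta_rot": [0, 0, 0], "claw": 10},
  {"delta_pos": [0.003, -0.004, -0.111], "delta_rot": [0, 0, 0], "claw": 10},
  {"delta_pos": [0.003, -0.004, -0.111], "delta_rot": [0, 0, 0], "claw": 10},
  {"delta_pos": [0.003, -0.004, -0.111], "delta_rot": [0, 0, 0], "claw": 10},
  {"delta_pos": [0.003, -0.004, -0.111], "delta_rot": [0, 0, 0], "claw": 10},
  {"delta_pos": [0.003, -0.004, -0.111], "delta_rot": [0, 0, 0], "claw": 10},
], newtons=90)

```text
time: 9.18
eef_pos: [0.4657, 0.3079, 0.1319]
tcp_rot: [0.466, 0.531, -0.465, 0.534]
contact_force: [0.8, -2.2, 6.1]
opening: 0.242
```

```bash
python3 - <<'E'
from h import *
st();T,K,d=cal("side");C=-T[:3,:3].T@T[:3,3];print(C)
# present: gauge centre (about 45 mm below TCP) at p, dial facing camera
for p in((.47,-.22,.40),(.45,-.3,.45)):
    v=C-np.array(p);psi=np.arctan2(v[1],v[0]);print(p,psi,np.linalg.norm(v),"elev",np.arctan2(v[2],np.hypot(*v[:2])),delta(p,psi),proj("side",[p,np.array(p)-[0,0,.13]]))
E
```

```text
t 9.1833 p [0.4657 0.3079 0.1319] x [ 0.0035 -0.0016 -1.    ] psi 0.1337 q [ 0.4035  0.168   1.9614 -0.0033  1.0096  0.2716] F [ 0.7641 -2.1931  6.0975] op 0.242
[ 0.2233 -0.5993  0.8793]
(0.47, -0.22, 0.4) -2.1474711546584118 0.6591262360409039 elev 0.8141150609301971 (array([ 0.0043, -0.5279,  0.2681]), array([ 0.0015,  0.    , -0.7261]), np.float64(2.281)) [[296.4867 180.4916]
 [289.8241 230.6468]]
(0.45, -0.3, 0.45) -2.219047837583722 0.570316645353901 elev 0.8521148480693006 (array([-0.0157, -0.6079,  0.3181]), array([ 0.0016, -0.0001, -0.7489]), np.float64(2.353)) [[314.4678 199.8598]
 [304.2013 253.9463]]
```

Call:
play_rows([
  {"delta_pos": [0, 0, 0.01], "delta_rot": [0, 0, 0], "claw": 10},
  {"delta_pos": [0, 0, 0.04], "delta_rot": [0, 0, 0], "claw": 10},
  {"delta_pos": [0, 0, 0.08], "delta_rot": [0, 0, 0], "claw": 10},
  {"delta_pos": [0, 0, 0.12], "delta_rot": [0, 0, -0.03], "claw": 10},
  {"delta_pos": [0.002, -0.03, 0.15], "delta_rot": [0.001, 0, -0.07], "claw": 10},
  {"delta_pos": [0.004, -0.06, 0.18], "delta_rot": [0.001, 0, -0.1], "claw": 10},
  {"delta_pos": [0.006, -0.09, 0.2], "delta_rot": [0.001, 0, -0.14], "claw": 10},
  {"delta_pos": [0.008, -0.12, 0.22], "delta_rot": [0.001, 0, -0.18], "claw": 10},
  {"delta_pos": [0.01, -0.15, 0.24], "delta_rot": [0.001, 0, -0.22], "claw": 10},
  {"delta_pos": [0.01, -0.18, 0.26], "delta_rot": [0.001, 0, -0.26], "claw": 10},
  {"delta_pos": [0.01, -0.21, 0.28], "delta_rot": [0.001, 0, -0.3], "claw": 10},
  {"delta_pos": [0.01, -0.24, 0.3], "delta_rot": [0.001, 0, -0.34], "claw": 10},
  {"delta_pos": [0.01, -0.27, 0.32], "delta_rot": [0.001, 0, -0.38], "claw": 10},
  {"delta_pos": [0.01, -0.3, 0.34], "delta_rot": [0.001, 0, -0.42], "claw": 10},
  {"delta_pos": [0.01, -0.33, 0.36], "delta_rot": [0.001, 0, -0.46], "claw": 10},
  {"delta_pos": [0.012, -0.36, 0.38], "delta_rot": [0.001, 0, -0.5], "claw": 10},
  {"delta_pos": [0.014, -0.39, 0.4], "delta_rot": [0.001, 0, -0.54], "claw": 10},
  {"delta_pos": [0.014, -0.42, 0.41], "delta_rot": [0.001, 0, -0.58], "claw": 10},
  {"delta_pos": [0.014, -0.45, 0.418], "delta_rot": [0.001, 0, -0.62], "claw": 10},
  {"delta_pos": [0.014, -0.478, 0.418], "delta_rot": [0.001, 0, -0.66], "claw": 10},
])

```text
time: 10.85
eef_pos: [0.4793, -0.1713, 0.5509]
tcp_rot: [0.695, -0.129, -0.695, -0.128]
contact_force: [1.0, 1.2, -3.6]
opening: 0.251
```

```bash
python3 - <<'E'
from h import *
st();print(delta((.48,-.17,.55),-2.11))
E
```

```text
t 10.85 p [ 0.4793 -0.1713  0.5509] x [-0.0001 -0.0009 -1.    ] psi -1.9365 q [-0.5425 -0.149   1.514  -0.0008  1.7762  1.3938] F [ 0.9799  1.18   -3.6176] op 0.251
(array([ 0.0007,  0.0013, -0.0009]), array([ 0.0003, -0.0001, -0.0552]), np.float64(0.174))
```

Call:
play_rows([
  {"delta_pos": [0, 0, 0], "delta_rot": [0, 0, -0.03], "claw": 10},
  {"delta_pos": [0, 0, 0], "delta_rot": [0, 0, -0.0552], "claw": 10},
  {"delta_pos": [0, 0, 0], "delta_rot": [0, 0, -0.0552], "claw": 10},
  {"delta_pos": [0, 0, 0], "delta_rot": [0, 0, -0.0552], "claw": 10},
  {"delta_pos": [0, 0, 0], "delta_rot": [0, 0, -0.0552], "claw": 10},
  {"delta_pos": [0, 0, 0], "delta_rot": [0, 0, -0.0552], "claw": 10},
  {"delta_pos": [0, 0, 0], "delta_rot": [0, 0, -0.0552], "claw": 10},
  {"delta_pos": [0, 0, 0], "delta_rot": [0, 0, -0.0552], "claw": 10},
])

```text
time: 11.52
eef_pos: [0.4793, -0.1709, 0.551]
tcp_rot: [0.682, -0.188, -0.682, -0.188]
contact_force: [0.3, -0.5, -5.2]
opening: 0.248
```

```bash
python3 - <<'E'
from h import *
st();s=ctrl.read_camera("side");cv2.imwrite("pics/side4raw.png",s)
e=ctrl.get_state()["eef_pos"];u,v=proj("side",[e-[0,0,.07]])[0];u,v=int(u),int(v);x0,y0=max(u-65,0),max(v-55,0);print(x0,y0)
cv2.imwrite("pics/p4.png",cv2.resize(s[y0:y0+110,x0:x0+130],None,fx=5.4,fy=5.4,interpolation=cv2.INTER_CUBIC))
E
```

```text
t 11.5167 p [ 0.4793 -0.1709  0.551 ] x [-0.0002 -0.0009 -1.    ] psi -2.1087 q [-0.5418 -0.1492  1.5141 -0.0009  1.7765  1.5668] F [ 0.2522 -0.5122 -5.1533] op 0.248
226 63
```

View pics/p4.png

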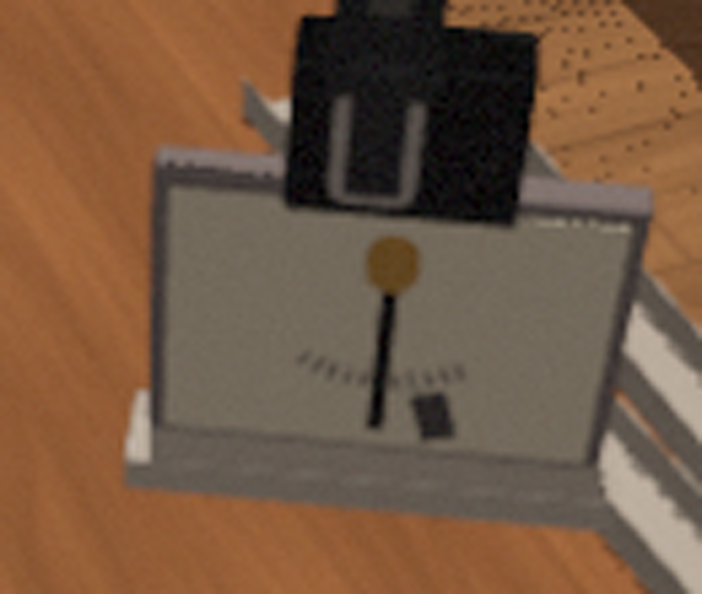

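Dial picture: pivot at (392,264), pointer tip at (375,425), index tab centred at (434,415). The foot's front bottom edge runs from (127,487) to (605,527). The pads hold the block slightly left of its middle.

```bash
python3 - <<'E'
from h import *
s=ctrl.get_state();M=R_.from_quat(s["tcp_rot"]).as_matrix();e=s["eef_pos"];gx=M[:,1];up=-M[:,0];gy=np.cross(up,gx)
def inpl(px,off):
    uv=[(226+a/5.4,63+b/5.4) for a,b in px];o,d=ray("side",uv);P=o+d*(((e+gx*off-o)@gx)/(d@gx))[:,None]
    return np.c_[(P-e)@gy,(P-e)@up]*1000
q=inpl([(392,264),(375,425),(434,415),(430,397),(438,437)],.008);print(q)
for k in(1,2,3,4): v=q[k]-q[0];print(np.hypot(*v),np.arctan2(v[0],-v[1]))
print("foot",inpl([(127,487),(605,527)],.015),"plate",inpl([(155,155),(645,195)],.006),"block",inpl([(287,207),(515,222)],.011))
E
```

```text
[[   8.8299  -50.7679]
 [   9.3019 -107.0516]
 [  25.2651 -101.3483]
 [  23.4751  -94.9644]
 [  27.2428 -109.3102]]
56.28570077079906 0.00838633284214358
53.18352958452968 0.3141702922256028
46.55975901842073 0.3199786949862854
61.369693754969106 0.3047264035535351
foot [[ -59.8658 -133.3307]
 [  77.4988 -131.0421]] plate [[-54.529  -24.4688]
 [ 70.2339 -23.7084]] block [[-19.6224 -33.3549]
 [ 38.5942 -31.7987]]
```

Call:
play_rows([
  {"delta_pos": [0, 0, 0], "delta_rot": [0.018, 0.03, 0], "claw": 10},
  {"delta_pos": [0, 0, 0], "delta_rot": [0.035, 0.06, 0], "claw": 10},
  {"delta_pos": [0, 0, 0], "delta_rot": [0.0505, 0.0848, 0], "claw": 10},
  {"delta_pos": [0, 0, 0], "delta_rot": [0.0505, 0.0848, 0], "claw": 10},
  {"delta_pos": [0, 0, 0], "delta_rot": [0.0505, 0.0848, 0], "claw": 10},
  {"delta_pos": [0, 0, 0], "delta_rot": [0.0505, 0.0848, 0], "claw": 10},
  {"delta_pos": [0, 0, 0], "delta_rot": [0.0505, 0.0848, 0], "claw": 10},
  {"delta_pos": [0, 0, 0], "delta_rot": [0.0505, 0.0848, 0], "claw": 10},
  {"delta_pos": [0, 0, 0], "delta_rot": [0.0505, 0.0848, 0], "claw": 10},
  {"delta_pos": [0, 0, 0], "delta_rot": [0.0505, 0.0848, 0], "claw": 10},
  {"delta_pos": [0, 0, 0], "delta_rot": [0.0505, 0.0848, 0], "claw": 10},
])

```text
time: 12.48
eef_pos: [0.4791, -0.1708, 0.5513]
tcp_rot: [-0.569, 0.157, 0.778, 0.214]
contact_force: [-0.4, 0.0, -4.0]
opening: 0.248
```

```bash
python3 - <<'E'
from h import *
st();s=ctrl.read_camera("side");cv2.imwrite("pics/side5raw.png",s)
x0,y0=226,63
cv2.imwrite("pics/p5.png",cv2.resize(s[y0:y0+110,x0:x0+130],None,fx=5.4,fy=5.4,interpolation=cv2.INTER_CUBIC))
E
```

```text
t 12.4833 p [ 0.4791 -0.1708  0.5513] x [-0.2615  0.1547 -0.9527] psi -2.1086 q [-0.5412 -0.0005  1.3921 -0.0025  2.0587  1.5667] F [-0.3844  0.027  -4.0365] op 0.248
```

View pics/p5.png

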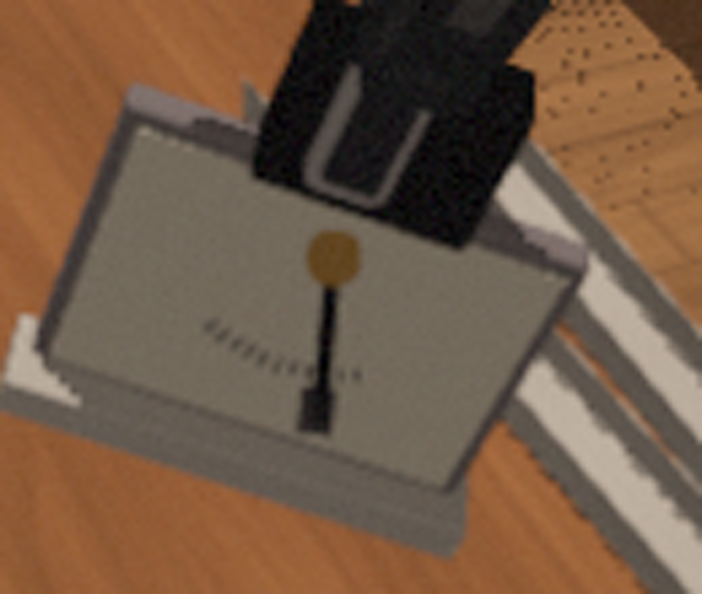

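Pointer at (322,385) is centred on the tab at (317,410), so the lean of 0.31 rad is right. Next I'll compute the move onto the hump.

```bash
python3 - <<'E'
from h import *
psi=.033;th=.31
gx=np.array([np.cos(psi),np.sin(psi),0]);y0=np.array([-np.sin(psi),np.cos(psi),0]);z=np.array([0,0,1.])
u=np.cos(th)*z+np.sin(th)*y0;gy=np.cos(th)*y0-np.sin(th)*z
c=np.array([.5765,-.0394,.056])
foot=c+.045*u-.005*gy;tcp=foot-.0088*gy+.1325*u
print("contact tcp",tcp,"dist",np.linalg.norm(foot-c-.045*z));
print(delta(tcp+[0,0,.05],psi,-th))
E
```

```text
contact tcp [0.5751 0.0016 0.2292] dist 0.008987360878662386
(array([ 0.096 ,  0.1725, -0.272 ]), array([0.0002, 0.0005, 0.6817]), np.float64(2.142))
```

Call:
play_rows([
  {"delta_pos": [0.005, 0.01, -0.005], "delta_rot": [0, 0, 0.02], "claw": 10},
  {"delta_pos": [0.01, 0.02, -0.01], "delta_rot": [0, 0, 0.055], "claw": 10},
  {"delta_pos": [0.015, 0.03, -0.015], "delta_rot": [0, 0, 0.09], "claw": 10},
  {"delta_pos": [0.02, 0.04, -0.02], "delta_rot": [0, 0, 0.125], "claw": 10},
  {"delta_pos": [0.025, 0.05, -0.03], "delta_rot": [0, 0, 0.16], "claw": 10},
  {"delta_pos": [0.03, 0.06, -0.04], "delta_rot": [0, 0, 0.195], "claw": 10},
  {"delta_pos": [0.035, 0.07, -0.05], "delta_rot": [0, 0, 0.23], "claw": 10},
  {"delta_pos": [0.04, 0.08, -0.06], "delta_rot": [0, 0, 0.265], "claw": 10},
  {"delta_pos": [0.045, 0.09, -0.07], "delta_rot": [0, 0, 0.3], "claw": 10},
  {"delta_pos": [0.05, 0.1, -0.08], "delta_rot": [0, 0, 0.335], "claw": 10},
  {"delta_pos": [0.055, 0.11, -0.09], "delta_rot": [0, 0, 0.37], "claw": 10},
  {"delta_pos": [0.06, 0.12, -0.1], "delta_rot": [0, 0, 0.405], "claw": 10},
  {"delta_pos": [0.065, 0.13, -0.11], "delta_rot": [0, 0, 0.44], "claw": 10},
  {"delta_pos": [0.07, 0.14, -0.12], "delta_rot": [0, 0, 0.475], "claw": 10},
  {"delta_pos": [0.075, 0.15, -0.13], "delta_rot": [0, 0, 0.51], "claw": 10},
  {"delta_pos": [0.08, 0.155, -0.14], "delta_rot": [0, 0, 0.545], "claw": 10},
  {"delta_pos": [0.085, 0.16, -0.15], "delta_rot": [0, 0, 0.58], "claw": 10},
  {"delta_pos": [0.09, 0.165, -0.16], "delta_rot": [0, 0, 0.615], "claw": 10},
  {"delta_pos": [0.094, 0.17, -0.17], "delta_rot": [0.0002, 0.0005, 0.65], "claw": 10},
  {"delta_pos": [0.096, 0.1725, -0.18], "delta_rot": [0.0002, 0.0005, 0.6817], "claw": 10},
])

```text
time: 14.2
eef_pos: [0.5751, 0.0026, 0.3702]
tcp_rot: [0.409, 0.426, -0.56, 0.581]
contact_force: [0.2, 0.3, -4.3]
opening: 0.248
```

```bash
python3 - <<'E'
from h import *
st();print(delta((.575,.0016,.2292),.033,-.31))
E
```

```text
t 14.2 p [0.5751 0.0026 0.3702] x [ 0.0101 -0.3031 -0.9529] psi 0.0385 q [-0.0531  0.0092  1.7    -0.3109  1.4128 -0.0455] F [ 0.1594  0.2635 -4.3254] op 0.248
(array([-0.0001, -0.001 , -0.141 ]), array([-0.0006, -0.0005, -0.0017]), np.float64(0.006))
```

Call:
play_rows([
  {"delta_pos": [0, -0.001, -0.03], "delta_rot": [-0.0006, -0.0005, -0.0017], "claw": 10},
  {"delta_pos": [0, -0.001, -0.06], "delta_rot": [-0.0006, -0.0005, -0.0017], "claw": 10},
  {"delta_pos": [0, -0.001, -0.09], "delta_rot": [-0.0006, -0.0005, -0.0017], "claw": 10},
  {"delta_pos": [0, -0.001, -0.11], "delta_rot": [-0.0006, -0.0005, -0.0017], "claw": 10},
  {"delta_pos": [0, -0.001, -0.12], "delta_rot": [-0.0006, -0.0005, -0.0017], "claw": 10},
  {"delta_pos": [0, -0.001, -0.127], "delta_rot": [-0.0006, -0.0005, -0.0017], "claw": 10},
  {"delta_pos": [0, -0.001, -0.131], "delta_rot": [-0.0006, -0.0005, -0.0017], "claw": 10},
  {"delta_pos": [0, -0.001, -0.131], "delta_rot": [-0.0006, -0.0005, -0.0017], "claw": 10},
  {"delta_pos": [0, -0.001, -0.131], "delta_rot": [-0.0006, -0.0005, -0.0017], "claw": 10},
])

```text
time: 14.95
eef_pos: [0.5759, 0.0016, 0.2409]
tcp_rot: [0.41, 0.423, -0.561, 0.581]
contact_force: [-1.2, 0.4, -3.4]
opening: 0.245
```

```bash
python3 - <<'E'
from h import *
st();print(delta((.575,.0016,.2292),.033,-.31))
s=ctrl.read_camera("side");t=ctrl.read_camera("top");cv2.imwrite("pics/side6raw.png",s)
a=cv2.resize(s[150:260,225:350],(480,422),interpolation=cv2.INTER_CUBIC)
cv2.imwrite("pics/p6.png",a)
E
```

```text
t 14.95 p [0.5759 0.0016 0.2409] x [ 0.0125 -0.3051 -0.9522] psi 0.0331 q [-0.0541  0.096   1.8459 -0.3337  1.1893  0.0368] F [-1.1613  0.4179 -3.4068] op 0.245
(array([-0.0009,  0.    , -0.0117]), array([ 0.0001,  0.0008, -0.    ]), np.float64(0.003))
```

View pics/p6.png

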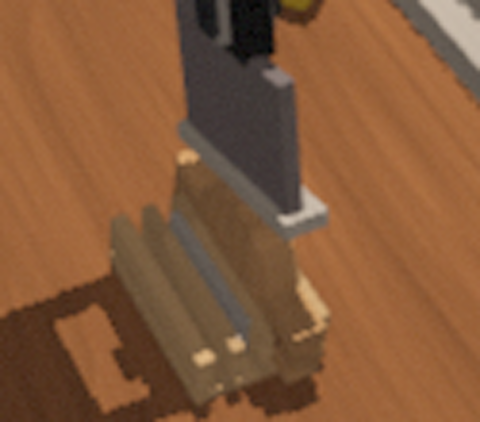

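Call:
play_rows([
  {"delta_pos": [-0.0005, 0, -0.003], "delta_rot": [0, 0.0005, 0], "claw": 10},
  {"delta_pos": [-0.0005, 0, -0.006], "delta_rot": [0, 0.0005, 0], "claw": 10},
  {"delta_pos": [-0.0005, 0, -0.008], "delta_rot": [0, 0.0005, 0], "claw": 10},
  {"delta_pos": [-0.0005, 0, -0.009], "delta_rot": [0, 0.0005, 0], "claw": 10},
  {"delta_pos": [-0.0005, 0, -0.009], "delta_rot": [0, 0.0005, 0], "claw": 10},
  {"delta_pos": [-0.0005, 0, -0.009], "delta_rot": [0, 0.0005, 0], "claw": 10},
])

```text
time: 15.55
eef_pos: [0.5754, 0.0016, 0.2319]
tcp_rot: [0.41, 0.423, -0.562, 0.581]
contact_force: [0.2, 0.2, -4.4]
opening: 0.246
```

```bash
python3 - <<'E'
from h import *
st()
E
```

```text
t 15.55 p [0.5754 0.0016 0.2319] x [ 0.0111 -0.3051 -0.9522] psi 0.0331 q [-0.0541  0.1041  1.8543 -0.3358  1.1751  0.0421] F [ 0.2393  0.1519 -4.3666] op 0.246
```

Call:
play_rows([
  {"delta_pos": [0, 0, -0.001], "delta_rot": [0, 0, 0], "claw": 10},
  {"delta_pos": [0, 0, -0.002], "delta_rot": [0, 0, 0], "claw": 10},
  {"delta_pos": [0, 0, -0.002], "delta_rot": [0, 0, 0], "claw": 10},
  {"delta_pos": [0, 0, -0.002], "delta_rot": [0, 0, 0], "claw": 10},
  {"delta_pos": [0, 0, -0.002], "delta_rot": [0, 0, 0], "claw": 10},
])

```text
time: 15.97
eef_pos: [0.5754, 0.0015, 0.2299]
tcp_rot: [0.41, 0.423, -0.562, 0.581]
contact_force: [0.3, -0.2, -4.1]
opening: 0.244
```

Call:
play_rows([
  {"delta_pos": [0, 0, -0.001], "delta_rot": [0, 0, 0], "claw": 10},
  {"delta_pos": [0, 0, -0.001], "delta_rot": [0, 0, 0], "claw": 10},
  {"delta_pos": [0, 0, -0.001], "delta_rot": [0, 0, 0], "claw": 10},
  {"delta_pos": [0, 0, -0.001], "delta_rot": [0, 0, 0], "claw": 10},
])

```text
time: 16.3
eef_pos: [0.5754, 0.0016, 0.2289]
tcp_rot: [0.41, 0.423, -0.561, 0.581]
contact_force: [0.0, -0.2, -4.0]
opening: 0.243
```

Call:
play_rows([
  {"delta_pos": [0, 0, -0.001], "delta_rot": [0, 0, 0], "claw": 10},
  {"delta_pos": [0, 0, -0.001], "delta_rot": [0, 0, 0], "claw": 10},
  {"delta_pos": [0, 0, -0.001], "delta_rot": [0, 0, 0], "claw": 10},
  {"delta_pos": [0, 0, -0.001], "delta_rot": [0, 0, 0], "claw": 10},
])

```text
time: 16.63
eef_pos: [0.5757, 0.0016, 0.2288]
tcp_rot: [0.41, 0.423, -0.561, 0.581]
contact_force: [-0.8, 1.9, 1.9]
opening: 0.243
```

Call:
play_rows([
  {"delta_pos": [0, 0, -0.001], "delta_rot": [0, 0, 0], "claw": 10},
  {"delta_pos": [0, 0, -0.001], "delta_rot": [0, 0, 0], "claw": 10},
  {"delta_pos": [0, 0, -0.001], "delta_rot": [0, 0, 0], "claw": 10},
  {"delta_pos": [0, 0, -0.001], "delta_rot": [0, 0, 0], "claw": 10},
])

```text
time: 16.97
eef_pos: [0.576, 0.0016, 0.2288]
tcp_rot: [0.41, 0.423, -0.561, 0.581]
contact_force: [-2.1, 2.9, 5.4]
opening: 0.25
```

Call:
play_rows([
  {"delta_pos": [0, 0, 0], "delta_rot": [0, 0, 0], "claw": 10},
  {"delta_pos": [0, 0, 0], "delta_rot": [0, 0, 0], "claw": 10},
  {"delta_pos": [0, 0, 0], "delta_rot": [0, 0, 0], "claw": 10},
  {"delta_pos": [0, 0, 0], "delta_rot": [0, 0, 0], "claw": 10},
  {"delta_pos": [0, 0, 0], "delta_rot": [0, 0, 0], "claw": 10},
  {"delta_pos": [0, 0, 0], "delta_rot": [0, 0, 0], "claw": 10},
])

```text
time: 17.47
eef_pos: [0.576, 0.0016, 0.2289]
tcp_rot: [0.41, 0.423, -0.561, 0.581]
contact_force: [-1.7, 2.0, 2.9]
opening: 0.247
```

```bash
python3 - <<'E'
from h import *
st();print(delta((.575,.0016,.2292),.033,-.31))
S=ctrl.get_state();M=R_.from_quat(S["tcp_rot"]).as_matrix();e=S["eef_pos"];gx=M[:,1];u=-M[:,0];gy=np.cross(u,gx)
foot=e+.001*gx+.0088*gy-.1325*u;c=[.5765,-.0394,.056]
pts=[foot+gy*.070*k+gx*-.015 for k in(-1,1)]
s=ctrl.read_camera("side");a=cv2.resize(s[150:260,225:350],None,fx=5,fy=5,interpolation=cv2.INTER_CUBIC)
pp=(proj("side",pts)-[225,150])*5
for p in pp: cv2.circle(a,tuple(int(v) for v in p),4,(0,0,255),1)
cv2.imwrite("pics/p7.png",a)
E
```

```text
t 17.4667 p [0.576  0.0016 0.2289] x [ 0.013  -0.3058 -0.952 ] psi 0.0331 q [-0.0538  0.1075  1.8564 -0.3375  1.1682  0.0454] F [-1.7123  1.9987  2.885 ] op 0.247
(array([-0.001 , -0.    ,  0.0003]), array([ 0.0003,  0.001 , -0.    ]), np.float64(0.003))
```

View pics/p7.png

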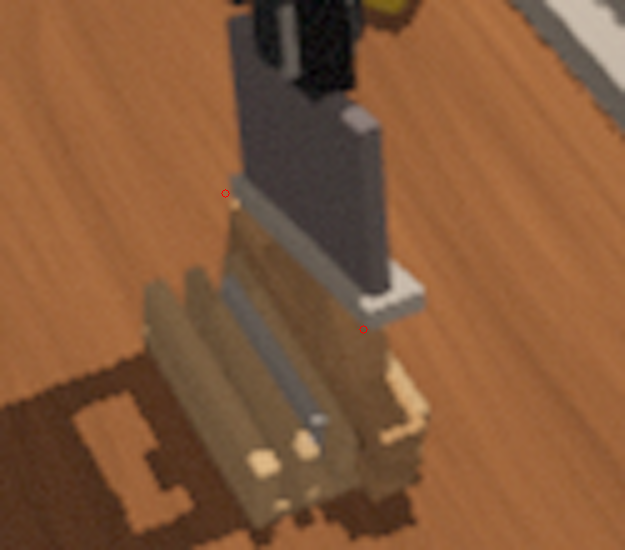

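Final view: the foot rests on the hump. Its end corners, near (235,190) and (365,325), sit within about 2 raw px of prediction, so there is no slip. Handing in.

```bash
python3 -c "
from h import *
st();print(ctrl.sign_off())"
```

```text
t 17.5167 p [0.576  0.0016 0.2289] x [ 0.0129 -0.3058 -0.952 ] psi 0.0331 q [-0.0538  0.1075  1.8564 -0.3375  1.1682  0.0453] F [-0.6244  1.6602  3.9491] op 0.25
the job is handed in; nothing more can be done
None
```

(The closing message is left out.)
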